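# Size a stopper in the stepped gauge

### The arm

A 6-joint arm with a two-finger parallel gripper is mounted at the origin on the work surface. World frame = base frame: x ahead of the robot, y to its left, z up, the work surface at z = 0. Lengths are in m, angles in rad, forces in N, time in s.
With the tool pointing down it reaches from about 0.35 to 0.875 m from the base axis. Payload 4.2 kg.
Tool frame: the origin (TCP) lies between the finger pads; the fingertips stand 19 mm ahead of it and the grasp point (between the pads) is the TCP; y points along the fingers, x is the direction in which the jaws open and shut, and the axes are right-handed (so a half turn about y gives the same grasp; the last joint's range is limited). The gripper opens to 87 mm and grips with 3 to 60 N. Pads are 19 mm wide; open, the fingers measure 117 mm over their backs; the gripper's body (75 mm by 190 mm) begins 51 mm behind the grasp point.
Start: joints at [1.555, 0.385, 0.008, 0, -1.194, -0.259], TCP at [0.17, 0.602, 0.242] pointing down, gripper open.
Joint ranges: [-3.14, 3.14], [-1.21, 2.06], [-1.07, 1.41], [-3.16, 2.05], [-2.99, -0.16], [-3.1, 3.1]. Speed limits (rad/s): [2.79, 2.79, 3.14, 3.14, 3.14, 3.14].

### API

Orientations are given as a rotation vector (axis times angle).
In Python, from plant import bot gives the robot as it stands.
- The arm moves only by the shell command python3 -m creep 'ROWS'. ROWS is JSON, a list of rows, each an object of numbers: "x", "y", "z": the shift along the tool's x, y, z in m; "wx", "wy", "wz": the turn, a rotation vector about the tool's x, y, z in rad; "gripper": the closure in counts, from 0 (fully open) to 255 (shut). A call has exactly 8 rows; each row is the pose to reach, as a shift and turn from the pose commanded when the call began, along the tool's axes at that moment; what a row does not reach only later rows make up. A row lasts 1/8 s, in which the tool goes at most 62.5 mm and 10.7 degrees, less where a joint would pass 70% of its speed; a pose out of reach is approached as far as the arm can. A call with a gripper value outside its range is refused whole. The fingers move at their own pace and stop on an object; the grip force is fixed at half the most. Time passes only in rows, so rows that repeat a pose let the fingers close, or fill a call up. It gives the time, the measured TCP pose, the force and the opening at its end, in the units of the state.
- bot.read_state(): the state, without advancing time (a new reading comes with each control period).
- bot.grab_frame(name): name is "side" or "top"; returns a dict with "img" (384x512x3 uint8, red, green, blue), "camera_matrix" (3x3 intrinsics, pixels), "k1" (the pictures are not rectified: a ray, as slopes to the right and down, at radius r is drawn at 1 + k1 r^2 times it, then the intrinsics apply), "pose" (4x4, takes a point from camera to world coordinates). Camera axes: x right, y up, looking along -z (the intrinsics and any distortion apply to the point x, -y, -z); pixel columns grow to the right and rows downward; lengths in m; the calibration is good to about 2 mm. A picture is of the moment at which its call begins. There is no depth.
- bot.hand_in(): hands the job in, once; it reports no verdict.
The state is a dict: "clock": time; "joint_positions": joint angles; "dq": joint speeds; "tau": joint torques, N m; "tool_pos": TCP position; "tool_rot": TCP orientation; "ft_force": force on the tool from outside, world axes, zero at the start; "wrist_torque": the same for the moment, N m; "gripper_width": finger opening in m.
Only numpy, scipy, OpenCV 4.12 (cv2) and the standard library are available. Lean on these libraries where they do the work, as an engineer would, in place of code of your own. Each camera call takes 0.05 s, during which the arm holds its last target. There are 200 camera calls.

### The job

Find the size of the white stopper standing on the dark mat: try it, upright and held by its handle, in the holes of the stepped aluminium gauge, starting with the smallest hole on the lowest step and going up one hole at a time, letting it bear lightly on each hole that is too small without ever forcing it. Leave it released, upright and fully home in the first hole that it enters, and never put it into a hole that is too large for it. Leave the two stoppers in the steel tray and everything else on the bench alone.

Things in the scene. Friction and masses are not known exactly. Their poses are not given: they have to be found in the camera images.
- stopper_a_grip (a point): a one-piece white stopper: flat round plug 12 mm tall (lower rim bevelled 1.5 mm), 28, 32 or 36 mm wide, different on each of the three, with an upright round handle on it, 18 mm across, 44 mm tall; about 80 g. Point: middle of the handle, on the axis, 36 mm above the underside; z up. One stopper stands on the mat, two in the tray, in changing order
- stopper_b_grip (a point): a one-piece white stopper: flat round plug 12 mm tall (lower rim bevelled 1.5 mm), 28, 32 or 36 mm wide, different on each of the three, with an upright round handle on it, 18 mm across, 44 mm tall; about 80 g. Point: middle of the handle, on the axis, 36 mm above the underside; z up. One stopper stands on the mat, two in the tray, in changing order
- stopper_c_grip (a point): a one-piece white stopper: flat round plug 12 mm tall (lower rim bevelled 1.5 mm), 28, 32 or 36 mm wide, different on each of the three, with an upright round handle on it, 18 mm across, 44 mm tall; about 80 g. Point: middle of the handle, on the axis, 36 mm above the underside; z up. One stopper stands on the mat, two in the tray, in changing order
- stopper_a: the same stopper as stopper_a_grip: origin at the middle of its flat underside, z up
- stopper_b: the same stopper as stopper_b_grip: origin at the middle of its flat underside, z up
- stopper_c: the same stopper as stopper_c_grip: origin at the middle of its flat underside, z up
- gauge: aluminium gauge fixed to the bench, 64 mm wide (x), 200 mm long (y), in a black holder frame (85 x 221 x 8 mm), a staircase (gauge_head) of four 50 mm steps, 24, 30, 36, 42 mm high, each with one round blind hole, larger on higher steps; origin under its centre. A stopper fits its hole with 1.2 mm play, its plug top then level with the step; neighbouring holes differ by 4 mm. Pushing with over 15 N is forcing it
- hole0 (a point): nominal centre of the mouth of the smallest hole, a blind hole 12 mm deep, 25.2 mm wide, mouth bevelled 1 mm, in a step about 24 mm above the bench. The whole staircase is set in its holder up to 4 mm too high or too low, alike for all four holes; this point does not show that (the true mouth, mouth0, is not measured); sideways it is true. z up, y along the row to the larger holes
- hole1 (a point): nominal centre of the mouth of the second hole, a blind hole 12 mm deep, 29.2 mm wide, mouth bevelled 1 mm, in a step about 30 mm above the bench. The whole staircase is set in its holder up to 4 mm too high or too low, alike for all four holes; this point does not show that (the true mouth, mouth1, is not measured); sideways it is true. z up, y along the row to the larger holes
- hole2 (a point): nominal centre of the mouth of the third hole, a blind hole 12 mm deep, 33.2 mm wide, mouth bevelled 1 mm, in a step about 36 mm above the bench. The whole staircase is set in its holder up to 4 mm too high or too low, alike for all four holes; this point does not show that (the true mouth, mouth2, is not measured); sideways it is true. z up, y along the row to the larger holes
- hole3 (a point): nominal centre of the mouth of the largest hole, a blind hole 12 mm deep, 37.2 mm wide, mouth bevelled 1 mm, in a step about 42 mm above the bench. The whole staircase is set in its holder up to 4 mm too high or too low, alike for all four holes; this point does not show that (the true mouth, mouth3, is not measured); sideways it is true. z up, y along the row to the larger holes
- mat: dark rubber mat, 80 x 80 x 4 mm, fixed, on which the stopper to be sized stands; origin under its centre
- tray_in (a point): centre of the inner floor (4 mm above the bench) of an open steel tray 100 x 170 x 20 mm, walls 4 mm, fixed, holding the other two stoppers
- spatula_grip (a point): bystander: a thin steel lab spatula 176 mm long, 6 mm thick, lying on the bench between mat and gauge; its middle
- timer: bystander: white bench timer, 60 x 60 x 18 mm; origin under its centre
- tip_box: bystander: blue pipette-tip box with clear lid, 85 x 125 x 68 mm; origin under its centre
- beaker_rim (a point): bystander: glass beaker, 70 mm wide, 90 mm tall; centre of its mouth
- bottle: bystander: white bottle with red cap, 64 mm wide, 140 mm tall; origin under its centre
Mind the look-alikes: they are no part of the job. What is shaped like the stopper_b but orange is not meant.

How it is judged:
By the outcome, as a careful person would: the job done as asked, in the order asked, and still so for the second after the job is handed in, with the robot touching nothing.
It also fails if it takes over 67 s, if anything falls off the work surface, if the arm or the gripper's body presses on something with over 40 N, if the wrist force passes 120 N, or if a joint passes its speed limit or range.

## Working session

There is one attempt and no reset: what is moved stays moved. The work goes in short steps, Python scripts to look and compute and a shell command to move; the robot and the scene stay as the last step left them, time stands still between calls to the robot, and variables do not carry over. Pictures are saved under pics/ and viewed, about 8 in all and at most 12, crops included, and the job is handed in when it is done.

```bash
ls; mkdir -p pics; python3 - <<'E'
from plant import bot
import cv2,numpy as np
s=bot.read_state();print({k:np.round(v,4).tolist() for k,v in s.items()})
for n in("side","top"):
    f=bot.grab_frame(n);cv2.imwrite(f"pics/{n}0.png",f["img"][:,:,::-1]);print(n,f["camera_matrix"].tolist(),f["k1"],np.round(f["pose"],4).tolist())
    np.savez(f"pics/{n}0.npz",**f)
E
```

```text
pics
{'clock': 0.0, 'joint_positions': [1.5546, 0.3856, 0.0066, -0.0005, -1.194, -0.2586], 'dq': [-0.0027, -0.001, 0.0008, -0.0003, -0.0004, -0.0009], 'tau': [-0.0003, -39.0663, 18.7403, 4.2198, 0.011, -0.0002], 'tool_pos': [0.1694, 0.601, 0.2405], 'tool_rot': [-1.0681, 1.408, -1.4105], 'ft_force': [-0.2333, 0.6855, -0.8915], 'wrist_torque': [0.0082, 0.0065, 0.0434], 'gripper_width': 0.0868}
side [[351.50922474602294, 0.0, 258.66004321708687], [0.0, 351.50922474602294, 190.16899515114346], [0.0, 0.0, 1.0]] 0.006641459962693813 [[0.9867, 0.1053, -0.1236, 0.495], [-0.161, 0.5365, -0.8284, -0.6597], [-0.0209, 0.8373, 0.5464, 0.5694], [0.0, 0.0, 0.0, 1.0]]
top [[483.73338669090214, 0.0, 252.84382134979458], [0.0, 483.73338669090214, 186.0636972538128], [0.0, 0.0, 1.0]] -0.16541875089393873 [[0.0062, 0.9969, -0.0784, 0.5018], [-1.0, 0.0058, -0.0053, 0.041], [-0.0049, 0.0784, 0.9969, 1.3891], [0.0, 0.0, 0.0, 1.0]]
```

View pics/top0.png

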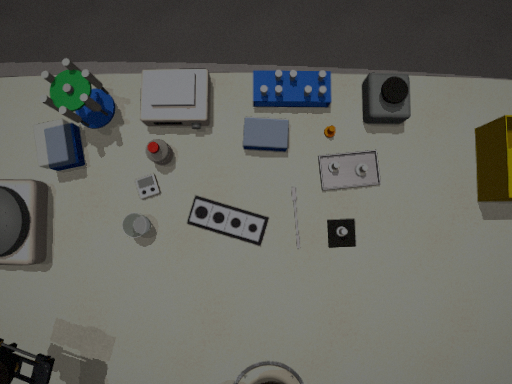

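View pics/side0.png

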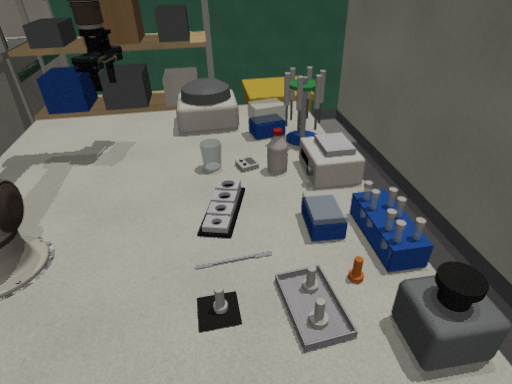

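```bash
python3 - <<'E'
from scipy.spatial.transform import Rotation as R
print(R.from_rotvec([-1.0681, 1.408, -1.4105]).as_matrix().round(3))
E
```

```text
[[-0.272 -0.     0.962]
 [-0.962 -0.002 -0.272]
 [ 0.002 -1.     0.   ]]
```

```bash
cat > h.py <<'E'
import numpy as np,cv2
from scipy.spatial.transform import Rotation as R
def ray(f,uv):
    K=f["camera_matrix"];k=float(f["k1"]);P=f["pose"]
    d=cv2.undistortPoints(np.array(uv,float).reshape(-1,1,2),K,np.array([k,0,0,0,0.]),).reshape(-1,2)
    v=np.c_[d[:,0],-d[:,1],-np.ones(len(d))]@P[:3,:3].T
    return P[:3,3],v
def onz(f,uv,z):
    o,v=ray(f,uv);return o+v*((z-o[2])/v[:,2])[:,None]
def tri(fa,a,fb,b):
    out=[]
    for p,q in zip(a,b):
        o1,v1=ray(fa,[p]);o2,v2=ray(fb,[q]);v1=v1[0];v2=v2[0]
        t=np.linalg.lstsq(np.c_[v1,-v2],o2-o1,rcond=None)[0]
        x,y=o1+t[0]*v1,o2+t[1]*v2;out.append(np.r_[(x+y)/2,np.linalg.norm(x-y)])
    return np.array(out)
def proj(f,X):
    P=f["pose"];c=(np.atleast_2d(X)-P[:3,3])@P[:3,:3]
    c=c*[1,-1,-1]
    return cv2.projectPoints(c,np.zeros(3),np.zeros(3),f["camera_matrix"],np.array([float(f["k1"]),0,0,0,0.]))[0].reshape(-1,2)
def crop(f,u0,v0,w,h,s): return cv2.resize(f["img"][v0:v0+h,u0:u0+w,::-1],None,fx=s,fy=s,interpolation=cv2.INTER_CUBIC)
E
python3 - <<'E'
from h import *
t=dict(np.load("pics/top0.npz"));s=dict(np.load("pics/side0.npz"))
a=crop(t,182,190,90,60,4);b=crop(t,320,210,45,45,5);c=crop(s,195,172,60,66,5);d=crop(s,190,278,60,55,5)
out=np.zeros((580,800,3),np.uint8)
out[:240,:360]=a;out[:225,370:595]=b;out[245:575,:300]=c;out[245:520,310:610]=d
cv2.imwrite("pics/c1.png",out)
E
```

```text
(no output)
```

View pics/c1.png

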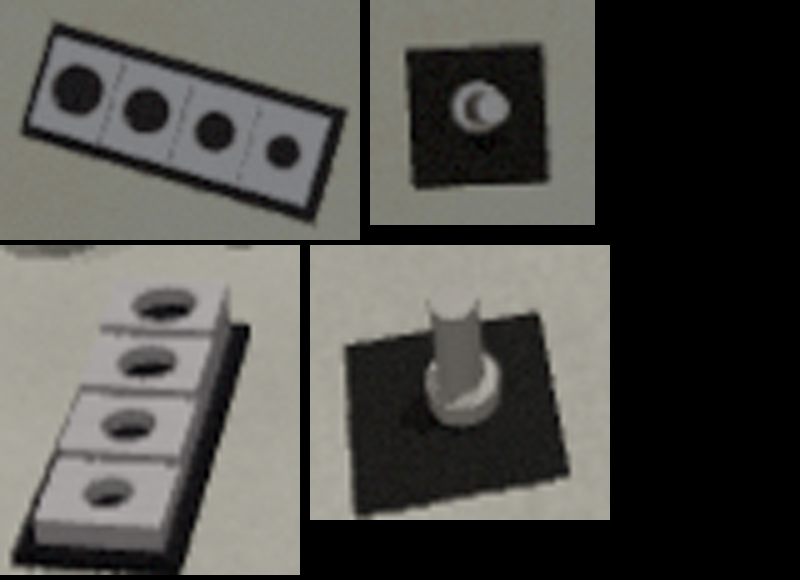

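```bash
cat > g.py <<'E'
from h import *
def holes(t,rough=((283,152),(215,131),(147,109),(77,90)),u0=182,v0=190,s=4,up=8):
    # dark blob centroid, upsampled, threshold halfway
    g=cv2.cvtColor(t["img"],cv2.COLOR_RGB2GRAY);out=[]
    for r in rough:
        c=np.array([u0+(r[0]+.5)/s-.5,v0+(r[1]+.5)/s-.5]);a=np.round(c).astype(int);n=10
        p=cv2.resize(g[a[1]-n:a[1]+n+1,a[0]-n:a[0]+n+1],None,fx=up,fy=up,interpolation=cv2.INTER_CUBIC)
        h=p.shape[0]//2;q=p[h-70:h+70,h-70:h+70]
        m=(p<(int(np.percentile(q,2))+int(np.percentile(q,75)))/2).astype(np.uint8)
        N,L,S,C=cv2.connectedComponentsWithStats(m);k=L[h,h]
        out.append([*( (C[k]+.5)/up-.5+a-n),S[k,4]/up**2])
    return np.array(out)
E
python3 - <<'E'
from g import *
t=dict(np.load("pics/top0.npz"));s=dict(np.load("pics/side0.npz"))
H=holes(t);print(H.round(2))
P=np.array([onz(t,[H[i,:2]],.024+.006*i)[0] for i in range(4)]);print(P.round(4));print(np.linalg.norm(np.diff(P[:,:2],axis=0),axis=1))
d=P[3]-P[0];print("yaw y-axis",np.degrees(np.arctan2(d[1],d[0])))
# side: ellipse centres from crop
sp=np.array([[108,493],[129,425],[147,362],[164,304]]);sp=np.c_[195+(sp[:,0]+.5)/5-.5,172+(sp[:,1]-245+.5)/5-.5]
print("tri holes\n",tri(t,H[:,:2],s,sp).round(4))
print("proj nominal top pts into side\n",proj(s,P).round(1),sp.round(1))
print("handle top",tri(t,[[344.4,231]],s,[[218.5,289.3]]).round(4))
# mat white mask top
g=t["img"].astype(int).sum(2)[215:252,326:360];m=(g>180)
print(g[8:24,6:28])
E
```

```text
[[252.33 227.55  53.97]
 [235.27 222.42  74.97]
 [218.16 217.28  99.66]
 [200.95 212.04 122.83]]
[[0.492  0.0491 0.024 ]
 [0.5061 0.097  0.03  ]
 [0.5201 0.1447 0.036 ]
 [0.5343 0.1926 0.042 ]]
[0.04993456 0.04976869 0.04988175]
yaw y-axis 73.60486200368567
tri holes
 [[0.4914 0.0491 0.0223 0.0013]
 [0.5057 0.097  0.0284 0.001 ]
 [0.5195 0.1448 0.035  0.0012]
 [0.5336 0.1927 0.0413 0.0014]]
proj nominal top pts into side
 [[216.7 220.6]
 [220.7 207.1]
 [224.4 194.7]
 [227.9 183.2]] [[216.2 221.2]
 [220.4 207.6]
 [224.  195. ]
 [227.4 183.4]]
handle top [[ 0.4832 -0.2049  0.0593  0.0009]]
[[ 63  44  37  61  68  64  37  48  58  46  60  43  33  59  46  52  64  60
   56  61  35  43]
 [ 25  48  44  58  64  48  53  49  51  57  48  67  37  45  47  48  55  38
   41  53  53  56]
 [ 46  36  49  63  51  63  39  51  38  44  68  51  48  53  49  33  57  61
   65  64  63  63]
 [ 68  62  60  61  33  57  64 123 211 267 244 104  38  42  58  64  38  49
   43  56  66  64]
 [ 63  51  52  26  48 116 243 335 360 363 364 348 302 106  30  33  59  60
   43  55  42  55]
 [ 63  39  59  44  85 219 360 373 305 27
[... 283 characters left out ...]
4 388 385 381 374 299  59  58
   68  42  52  47]
 [ 56  53  51  38 178 354 351 161 131 247 390 386 389 384 361 259  61  60
   45  56  47  57]
 [ 37  60  30  50 148 312 366 199 132 190 328 386 384 380 331 144  66  63
   46  45  36  71]
 [ 47  31  53  61  85 197 319 339 255 224 233 299 327 258 157  75  55  51
   59  42  45  67]
 [ 38  43  28  64  58  80 183 292 285 285 274 255 177 106  46  45  55  57
   40  50  49  45]
 [ 45  62  34  64  58  53  66 128 146 157 145 116  53  43  56  58  58  64
   55  53  56  54]
 [ 56  59  59  52  40  58  51  43  13  45  21  40  20  47  29  46  65  64
   51  49  49  47]
 [ 65  41  56  61  46  68  54  39  49  13  30  44   6  37  35  31  48  62
   49  38  63  47]]
```

Candidates for the stopper to be sized, in the top view:
- White on the mat, (344,231). This is the only white stopper on the dark mat, and the crop confirms it, so I choose it.
- Whites in the tray, (333,167) and (362,169). Leave alone.
- Orange look-alike, (330,131). Leave alone.

The crop also shows the gauge holes running from small at (252,228) to large at (201,212).

The jaws will open along the gauge's x, so the fingers stay clear of the next step.

```bash
python3 -m creep '[{"x":0.04,"z":0.045,"wy":0.18,"gripper":0},{"x":0.08,"z":0.09,"wy":0.36,"gripper":0},{"x":0.12,"z":0.135,"wy":0.54,"gripper":0},{"x":0.16,"z":0.18,"wy":0.72,"gripper":0},{"x":0.20,"z":0.225,"wy":0.9,"gripper":0},{"x":0.24,"z":0.27,"wy":1.08,"gripper":0},{"x":0.28,"z":0.315,"wy":1.26,"gripper":0},{"x":0.32,"z":0.36,"wy":1.44,"gripper":0}]'
cat > st.py <<'E'
import sys
from plant import bot
from h import *
s=bot.read_state();M=R.from_rotvec(s["tool_rot"]).as_matrix()
print("t",round(s["clock"],2),"p",np.round(s["tool_pos"],4),"F",np.round(s["ft_force"],1),"w",round(s["gripper_width"],4),"q6",round(s["joint_positions"][5],2),"jaw deg",np.degrees(np.arctan2(M[1,0],M[0,0])).round(2),"ydir",M[:,1].round(4))
if len(sys.argv)>3:
    print("tool shift",(M.T@(np.array(list(map(float,sys.argv[1:4])))-s["tool_pos"])).round(4))
E
python3 st.py 0.483 -0.205 0.12
```

```text
t 0.1 p [0.1694 0.6011 0.2406] F [ 0.4  0.6 -0.5] w 0.087 q6 -0.26 jaw deg -105.75 ydir [-4.0e-04 -1.9e-03 -1.0e+00]
tool shift [0.6905 0.122  0.5206]invalid input at $[0]: expected keys x, y, z, wx, wy, wz, gripper
```

```bash
python3 -m creep '[{"x":0.04,"y":0,"z":0.045,"wx":0,"wy":0.18,"wz":0,"gripper":0},{"x":0.08,"y":0,"z":0.09,"wx":0,"wy":0.36,"wz":0,"gripper":0},{"x":0.12,"y":0,"z":0.135,"wx":0,"wy":0.54,"wz":0,"gripper":0},{"x":0.16,"y":0,"z":0.18,"wx":0,"wy":0.72,"wz":0,"gripper":0},{"x":0.20,"y":0,"z":0.225,"wx":0,"wy":0.9,"wz":0,"gripper":0},{"x":0.24,"y":0,"z":0.27,"wx":0,"wy":1.08,"wz":0,"gripper":0},{"x":0.28,"y":0,"z":0.315,"wx":0,"wy":1.26,"wz":0,"gripper":0},{"x":0.32,"y":0,"z":0.36,"wx":0,"wy":1.44,"wz":0,"gripper":0}]'
python3 st.py 0.483 -0.205 0.12
```

```text
clock: 1.1
tool_pos: [0.4298, 0.194, 0.2415]
tool_rot: [-0.161, -2.144, 2.144]
ft_force: [1.1, 0.4, 0.8]
gripper_width: 0.0874
t 1.1 p [0.4298 0.194  0.2415] F [1.1 0.4 0.8] w 0.0874 q6 -0.92 jaw deg 171.43 ydir [ 0.e+00  2.e-04 -1.e+00]
tool shift [-0.1121  0.1214  0.3867]
```

```bash
python3 -m creep '[{"x":-0.016,"y":0,"z":0.055,"wx":0,"wy":0.07,"wz":0,"gripper":0},{"x":-0.032,"y":0,"z":0.11,"wx":0,"wy":0.137,"wz":0,"gripper":0},{"x":-0.048,"y":0.01,"z":0.165,"wx":0,"wy":0.137,"wz":0,"gripper":0},{"x":-0.064,"y":0.02,"z":0.22,"wx":0,"wy":0.137,"wz":0,"gripper":0},{"x":-0.08,"y":0.04,"z":0.275,"wx":0,"wy":0.137,"wz":0,"gripper":0},{"x":-0.096,"y":0.06,"z":0.33,"wx":0,"wy":0.137,"wz":0,"gripper":0},{"x":-0.112,"y":0.08,"z":0.387,"wx":0,"wy":0.137,"wz":0,"gripper":0},{"x":-0.112,"y":0.1,"z":0.387,"wx":0,"wy":0.137,"wz":0,"gripper":0}]'
python3 st.py 0.483 -0.205 0.044
python3 - <<'E'
from plant import bot
from h import *
f=bot.grab_frame("side");np.savez("pics/side1.npz",**f)
cv2.imwrite("pics/c2.png",crop(f,150,220,160,120,5))
E
```

```text
clock: 2.1
tool_pos: [0.4842, -0.2068, 0.1401]
tool_rot: [-0.298, -2.067, 2.067]
ft_force: [-0.7, -0.2, -0.2]
gripper_width: 0.0872
t 2.1 p [ 0.4842 -0.2068  0.1401] F [-0.7 -0.2 -0.2] w 0.0872 q6 -0.19 jaw deg 163.55 ydir [-9.e-04 -2.e-04 -1.e+00]
tool shift [ 0.0016  0.0961 -0.0014]
```

View pics/c2.png

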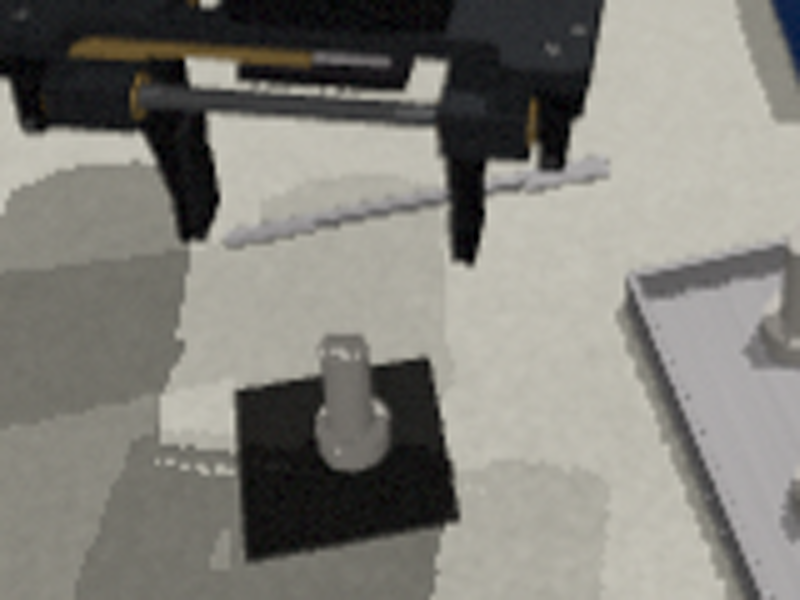

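The picture shows the open jaws over the mat stopper, with fingertips at about crop (195,240) and (465,262) and nothing in the way. Next I'll check the camera bias against the known tip point.

```bash
python3 - <<'E'
from h import *
f=dict(np.load("pics/side1.npz"))
p=np.array([.4842,-.2068,.1401-.019]);j=np.array([np.cos(np.radians(163.55)),np.sin(np.radians(163.55)),0])
print((proj(f,[p,p+j*.0435,p-j*.0435,p+j*.05,p-j*.05])-[150,220])*5)
print((proj(f,[[.483,-.205,.06],[.483,-.205,.004]])-[150,220])*5)
E
```

```text
[[332.33412058 230.01275277]
 [212.38200576 220.74623133]
 [454.22334905 239.45408921]
 [194.62027211 219.3761912 ]
 [472.60737394 240.88028852]]
[[342.97990086 345.34860315]
 [354.91251631 443.89585484]]
```

```bash
python3 -m creep '[{"x":0.0015,"y":0.03,"z":-0.0015,"wx":0,"wy":0,"wz":0,"gripper":0},{"x":0.0015,"y":0.06,"z":-0.0015,"wx":0,"wy":0,"wz":0,"gripper":0},{"x":0.0015,"y":0.085,"z":-0.0015,"wx":0,"wy":0,"wz":0,"gripper":0},{"x":0.0015,"y":0.098,"z":-0.0015,"wx":0,"wy":0,"wz":0,"gripper":0},{"x":0.0015,"y":0.098,"z":-0.0015,"wx":0,"wy":0,"wz":0,"gripper":140},{"x":0.0015,"y":0.098,"z":-0.0015,"wx":0,"wy":0,"wz":0,"gripper":170},{"x":0.0015,"y":0.098,"z":-0.0015,"wx":0,"wy":0,"wz":0,"gripper":255},{"x":0.0015,"y":0.098,"z":-0.0015,"wx":0,"wy":0,"wz":0,"gripper":255}]'
python3 -m creep '[{"x":0,"y":0,"z":0,"wx":0,"wy":0,"wz":0,"gripper":255},{"x":0,"y":0,"z":0,"wx":0,"wy":0,"wz":0,"gripper":255},{"x":0,"y":0,"z":0,"wx":0,"wy":0,"wz":0,"gripper":255},{"x":0,"y":0,"z":0,"wx":0,"wy":0,"wz":0,"gripper":255},{"x":0,"y":-0.005,"z":0,"wx":0,"wy":0,"wz":0,"gripper":255},{"x":0,"y":-0.02,"z":0,"wx":0,"wy":0,"wz":0,"gripper":255},{"x":0,"y":-0.05,"z":0,"wx":0,"wy":0,"wz":0,"gripper":255},{"x":0,"y":-0.08,"z":0,"wx":0,"wy":0,"wz":0,"gripper":255}]'
python3 st.py 0.492 0.0491 0.12
```

```text
clock: 3.15
tool_pos: [0.4839, -0.2014, 0.0442]
tool_rot: [-0.294, -2.071, 2.071]
ft_force: [0.4, 1.5, -0.6]
gripper_width: 0.0549
clock: 4.15
tool_pos: [0.4835, -0.2014, 0.1253]
tool_rot: [-0.293, -2.071, 2.071]
ft_force: [1.1, 0.3, -1.0]
gripper_width: 0.0172
t 4.15 p [ 0.4835 -0.2014  0.1253] F [ 1.1  0.3 -1. ] w 0.0172 q6 -0.2 jaw deg 163.91 ydir [ 6.e-04 -2.e-04 -1.e+00]
tool shift [ 0.0613  0.0053 -0.243 ]
```

```bash
python3 -m creep '[{"x":0.012,"y":0,"z":-0.04,"wx":0,"wy":0,"wz":0,"gripper":255},{"x":0.024,"y":0,"z":-0.085,"wx":0,"wy":0,"wz":0,"gripper":255},{"x":0.036,"y":0,"z":-0.13,"wx":0,"wy":0,"wz":0,"gripper":255},{"x":0.048,"y":0,"z":-0.175,"wx":0,"wy":0,"wz":0,"gripper":255},{"x":0.056,"y":0.005,"z":-0.215,"wx":0,"wy":0,"wz":0,"gripper":255},{"x":0.061,"y":0.01,"z":-0.243,"wx":0,"wy":0,"wz":0,"gripper":255},{"x":0.061,"y":0.02,"z":-0.243,"wx":0,"wy":0,"wz":0,"gripper":255},{"x":0.061,"y":0.02,"z":-0.243,"wx":0,"wy":0,"wz":0,"gripper":255}]'
python3 - <<'E'
from plant import bot
from h import *
for n in("side","top"):
    f=bot.grab_frame(n);np.savez(f"pics/{n}2.npz",**f)
    print(np.round(bot.read_state()["tool_pos"],4))
    c=crop(f,150,140,150,110,5) if n=="side" else crop(f,190,180,150,110,5)
    cv2.imwrite(f"pics/c3{n}.png",c)
E
python3 st.py 0.492 0.0491 0.12
```

```text
clock: 5.15
tool_pos: [0.4915, 0.0485, 0.1032]
tool_rot: [-0.291, -2.069, 2.071]
ft_force: [0.6, -1.0, -1.4]
gripper_width: 0.0172
[0.4918 0.0483 0.1035]
[0.4921 0.0482 0.1037]
t 5.25 p [0.4921 0.0482 0.1037] F [ 0.1  0.3 -0.1] w 0.0172 q6 -0.71 jaw deg 163.84 ydir [-3.e-04 -2.e-04 -1.e+00]
tool shift [ 0.0003 -0.0163 -0.0008]
```

View pics/c3side.png

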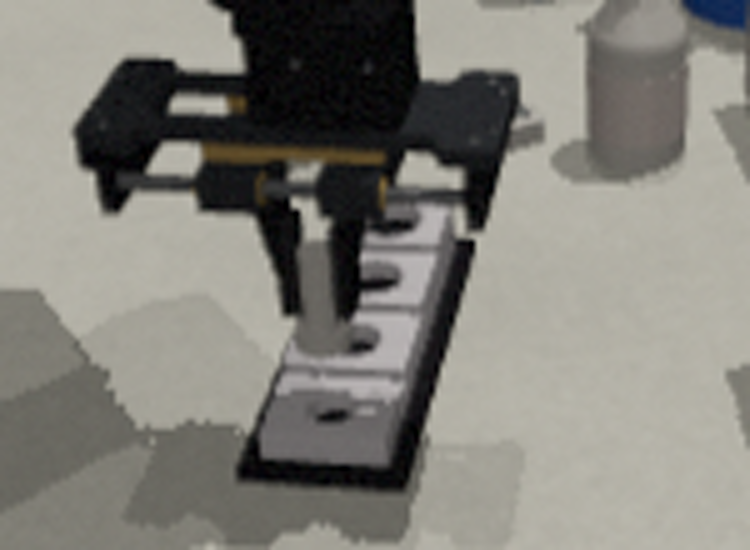

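```bash
python3 - <<'E'
from h import *
f=dict(np.load("pics/side2.npz"));f0=dict(np.load("pics/side0.npz"))
th=np.linspace(0,2*np.pi,200)
def sil(f,c,z0,r=.014):
    pts=np.vstack([np.c_[c[0]+rr*np.cos(th),c[1]+rr*np.sin(th),np.full(200,z0+h)] for rr,h in((r-.0015,0),(r,.0015),(r,.012))])
    q=proj(f,pts);return q.min(0).round(2),q.max(0).round(2)
print("side0 pred at tri",sil(f0,(.4832,-.2049),.004))
gy=np.array([.282,.959])
for d in(0,-.002,-.004,-.006): print(d,sil(f,np.array([.4919,.0483])+gy*d,.0634))
print(proj(f,[[.492,.0491,.0223]]))
for n,ff,(u0,v0) in(("s0",f0,(208,296)),("s2",f,(206,188))):
    g=cv2.cvtColor(ff["img"],cv2.COLOR_RGB2GRAY);print(n,u0,v0);print(g[v0:v0+26,u0:u0+22])
E
```

```text
side0 pred at tri (array([213.29, 298.79]), array([228.24, 314.3 ]))
0 (array([209.03, 200.85]), array([220.92, 211.17]))
-0.002 (array([208.83, 201.31]), array([220.75, 211.66]))
-0.004 (array([208.63, 201.78]), array([220.57, 212.15]))
-0.006 (array([208.43, 202.24]), array([220.4 , 212.65]))
[[216.71121723 221.14408833]]
s0 208 296
[[ 35  28  27  28  27  32  46  83  89  91  92  92  93  92  89  86  44  27
   28  28  30  33]
 [ 29  27  30  27  32  27  46  81  87  92  93  94  91  90  87  86  52  32
   26  31  29  31]
 [ 26  29  30  28  30  32  36  80  89  92  92  92  92  93  88  87  61  35
   30  27  27  28]
 [ 32  31  26  27  26  30  37  81  88  91  93  93  92  91  89  85  84  65
   33  29  27  29]
 [ 26  28  30  30  28  26  40  80  88  92  92  93  92  91  91  85 116 124
   74  36  30  27]
 [ 31  25  28  25  30  24 100  89  89  92  93  91  92  91  89  86 102 158
  131  65  33  27]
 [ 35  24  28  29  30  57 148 109  89  90  92  94  91  90  89  86  99 157
  163  97  39  30]
 [ 30  26  28  27  31  95 111  96  87  91  93  94  93  92  88  88  86 157
  163 116  50  28]
 [ 27  30  29  27  
[... 3385 characters left out ...]
6 101  99  91  87 100 105 101
  100 110 166 178]
 [177 169 122  95  99 100 101 102 102 100 101 101  96  84  82  93  93  94
   98  94 156 176]
 [178 144 147 104  96  99 101 101 101 103 100  96  92  85  60  52  47  66
   81 110 164 176]
 [172 126 155 116  97  99 103 103 103 101 102  98  91  78  40  19  27  18
   63 147 174 177]
 [143 142 158 143 121 108 102 102 104 102  97 111 101  81  69  69  90 116
  137 174 179 179]
 [120 153 160 161 152 139 136 127 126 137 135 153 142 141 140 139 155 175
  177 177 179 178]
 [108 139 149 148 148 149 161 154 153 165 168 172 172 172 173 177 178 178
  177 179 178 178]
 [ 79  98 112 114 116 116 116 130 132 132 133 144 147 147 147 159 161 160
  162 163 164 164]]
```

The picture shows the stopper held upright between the pads, above hole 0 at crop (333,412), with its plug at about (324,330). The plug sits about 2 mm off the TCP along the pads, so I'll correct for that and go down slowly.

```bash
python3 -m creep '[{"x":0.0004,"y":0.005,"z":-0.003,"wx":0,"wy":0,"wz":0,"gripper":255},{"x":0.0004,"y":0.012,"z":-0.003,"wx":0,"wy":0,"wz":0,"gripper":255},{"x":0.0004,"y":0.02,"z":-0.003,"wx":0,"wy":0,"wz":0,"gripper":255},{"x":0.0004,"y":0.027,"z":-0.003,"wx":0,"wy":0,"wz":0,"gripper":255},{"x":0.0004,"y":0.031,"z":-0.003,"wx":0,"wy":0,"wz":0,"gripper":255},{"x":0.0004,"y":0.0335,"z":-0.003,"wx":0,"wy":0,"wz":0,"gripper":255},{"x":0.0004,"y":0.0335,"z":-0.003,"wx":0,"wy":0,"wz":0,"gripper":255},{"x":0.0004,"y":0.0335,"z":-0.003,"wx":0,"wy":0,"wz":0,"gripper":255}]'
python3 st.py .4926 .0512 .0642
```

```text
clock: 6.25
tool_pos: [0.4929, 0.0521, 0.0703]
tool_rot: [-0.293, -2.071, 2.071]
ft_force: [0.1, -0.0, -0.4]
gripper_width: 0.017
t 6.25 p [0.4929 0.0521 0.0703] F [ 0.1 -0.  -0.4] w 0.017 q6 -0.71 jaw deg 163.9 ydir [ 5.e-04  2.e-04 -1.e+00]
tool shift [0.     0.0061 0.001 ]
```

```bash
python3 -m creep '[{"x":0,"y":0.0003,"z":0.0004,"wx":0,"wy":0,"wz":0,"gripper":255},{"x":0,"y":0.0006,"z":0.0004,"wx":0,"wy":0,"wz":0,"gripper":255},{"x":0,"y":0.0009,"z":0.0004,"wx":0,"wy":0,"wz":0,"gripper":255},{"x":0,"y":0.0012,"z":0.0004,"wx":0,"wy":0,"wz":0,"gripper":255},{"x":0,"y":0.0015,"z":0.0004,"wx":0,"wy":0,"wz":0,"gripper":255},{"x":0,"y":0.0018,"z":0.0004,"wx":0,"wy":0,"wz":0,"gripper":255},{"x":0,"y":0.0021,"z":0.0004,"wx":0,"wy":0,"wz":0,"gripper":255},{"x":0,"y":0.0024,"z":0.0004,"wx":0,"wy":0,"wz":0,"gripper":255}]'
```

```text
clock: 7.25
tool_pos: [0.4926, 0.0516, 0.0676]
tool_rot: [-0.293, -2.071, 2.071]
ft_force: [-0.0, -0.3, -0.8]
gripper_width: 0.0168
```

```bash
python3 st.py .4926 .0512 .0642
```

```text
t 7.25 p [0.4926 0.0516 0.0676] F [-0.  -0.3 -0.8] w 0.0168 q6 -0.71 jaw deg 163.9 ydir [ 0. -0. -1.]
tool shift [-0.0001  0.0034  0.0004]
```

```bash
python3 -m creep '[{"x":0,"y":0.0002,"z":0,"wx":0,"wy":0,"wz":0,"gripper":255},{"x":0,"y":0.0004,"z":0,"wx":0,"wy":0,"wz":0,"gripper":255},{"x":0,"y":0.0006,"z":0,"wx":0,"wy":0,"wz":0,"gripper":255},{"x":0,"y":0.0008,"z":0,"wx":0,"wy":0,"wz":0,"gripper":255},{"x":0,"y":0.001,"z":0,"wx":0,"wy":0,"wz":0,"gripper":255},{"x":0,"y":0.0012,"z":0,"wx":0,"wy":0,"wz":0,"gripper":255},{"x":0,"y":0.0012,"z":0,"wx":0,"wy":0,"wz":0,"gripper":255},{"x":0,"y":0.0012,"z":0,"wx":0,"wy":0,"wz":0,"gripper":255}]'
```

```text
clock: 8.25
tool_pos: [0.4926, 0.0516, 0.0664]
tool_rot: [-0.293, -2.071, 2.071]
ft_force: [-0.2, -0.4, -1.4]
gripper_width: 0.0172
```

```bash
python3 -m creep '[{"x":0,"y":0.0002,"z":0,"wx":0,"wy":0,"wz":0,"gripper":255},{"x":0,"y":0.0004,"z":0,"wx":0,"wy":0,"wz":0,"gripper":255},{"x":0,"y":0.0006,"z":0,"wx":0,"wy":0,"wz":0,"gripper":255},{"x":0,"y":0.0008,"z":0,"wx":0,"wy":0,"wz":0,"gripper":255},{"x":0,"y":0.001,"z":0,"wx":0,"wy":0,"wz":0,"gripper":255},{"x":0,"y":0.0012,"z":0,"wx":0,"wy":0,"wz":0,"gripper":255},{"x":0,"y":0.0012,"z":0,"wx":0,"wy":0,"wz":0,"gripper":255},{"x":0,"y":0.0012,"z":0,"wx":0,"wy":0,"wz":0,"gripper":255}]'
```

```text
clock: 9.25
tool_pos: [0.4926, 0.0516, 0.0653]
tool_rot: [-0.293, -2.071, 2.071]
ft_force: [0.1, -0.1, -1.2]
gripper_width: 0.0169
```

```bash
python3 -m creep '[{"x":0,"y":0.0002,"z":0,"wx":0,"wy":0,"wz":0,"gripper":255},{"x":0,"y":0.0004,"z":0,"wx":0,"wy":0,"wz":0,"gripper":255},{"x":0,"y":0.0006,"z":0,"wx":0,"wy":0,"wz":0,"gripper":255},{"x":0,"y":0.0008,"z":0,"wx":0,"wy":0,"wz":0,"gripper":255},{"x":0,"y":0.001,"z":0,"wx":0,"wy":0,"wz":0,"gripper":255},{"x":0,"y":0.001,"z":0,"wx":0,"wy":0,"wz":0,"gripper":255},{"x":0,"y":0.001,"z":0,"wx":0,"wy":0,"wz":0,"gripper":255},{"x":0,"y":0.001,"z":0,"wx":0,"wy":0,"wz":0,"gripper":255}]'
```

```text
clock: 10.25
tool_pos: [0.4926, 0.0517, 0.0643]
tool_rot: [-0.293, -2.071, 2.071]
ft_force: [0.6, -0.7, -1.2]
gripper_width: 0.017
```

```bash
python3 -m creep '[{"x":0,"y":0.0002,"z":0,"wx":0,"wy":0,"wz":0,"gripper":255},{"x":0,"y":0.0004,"z":0,"wx":0,"wy":0,"wz":0,"gripper":255},{"x":0,"y":0.0006,"z":0,"wx":0,"wy":0,"wz":0,"gripper":255},{"x":0,"y":0.0008,"z":0,"wx":0,"wy":0,"wz":0,"gripper":255},{"x":0,"y":0.0008,"z":0,"wx":0,"wy":0,"wz":0,"gripper":255},{"x":0,"y":0.0008,"z":0,"wx":0,"wy":0,"wz":0,"gripper":255},{"x":0,"y":0.0008,"z":0,"wx":0,"wy":0,"wz":0,"gripper":255},{"x":0,"y":0.0008,"z":0,"wx":0,"wy":0,"wz":0,"gripper":255}]'
```

```text
clock: 11.25
tool_pos: [0.4926, 0.0516, 0.0635]
tool_rot: [-0.293, -2.071, 2.071]
ft_force: [-0.4, -0.5, -1.1]
gripper_width: 0.017
```

```bash
python3 -m creep '[{"x":0,"y":0.0002,"z":0,"wx":0,"wy":0,"wz":0,"gripper":255},{"x":0,"y":0.0004,"z":0,"wx":0,"wy":0,"wz":0,"gripper":255},{"x":0,"y":0.0006,"z":0,"wx":0,"wy":0,"wz":0,"gripper":255},{"x":0,"y":0.0008,"z":0,"wx":0,"wy":0,"wz":0,"gripper":255},{"x":0,"y":0.0008,"z":0,"wx":0,"wy":0,"wz":0,"gripper":255},{"x":0,"y":0.0008,"z":0,"wx":0,"wy":0,"wz":0,"gripper":255},{"x":0,"y":0.0008,"z":0,"wx":0,"wy":0,"wz":0,"gripper":255},{"x":0,"y":0.0008,"z":0,"wx":0,"wy":0,"wz":0,"gripper":255}]'
```

```text
clock: 12.25
tool_pos: [0.4926, 0.0516, 0.0626]
tool_rot: [-0.293, -2.071, 2.071]
ft_force: [-1.0, -0.5, -0.8]
gripper_width: 0.0166
```

```bash
python3 -m creep '[{"x":0,"y":0.0002,"z":0,"wx":0,"wy":0,"wz":0,"gripper":255},{"x":0,"y":0.0004,"z":0,"wx":0,"wy":0,"wz":0,"gripper":255},{"x":0,"y":0.0006,"z":0,"wx":0,"wy":0,"wz":0,"gripper":255},{"x":0,"y":0.0008,"z":0,"wx":0,"wy":0,"wz":0,"gripper":255},{"x":0,"y":0.0008,"z":0,"wx":0,"wy":0,"wz":0,"gripper":255},{"x":0,"y":0.0008,"z":0,"wx":0,"wy":0,"wz":0,"gripper":255},{"x":0,"y":0.0008,"z":0,"wx":0,"wy":0,"wz":0,"gripper":255},{"x":0,"y":0.0008,"z":0,"wx":0,"wy":0,"wz":0,"gripper":255}]'
```

```text
clock: 13.25
tool_pos: [0.4927, 0.0516, 0.0623]
tool_rot: [-0.293, -2.071, 2.071]
ft_force: [-2.4, 0.2, 5.4]
gripper_width: 0.0172
```

Contact at TCP z≈0.0624, at about 6 N: the stopper is too big for hole 0. Lifting, then on to hole 1.

```bash
python3 -m creep '[{"x":0,"y":-0.006,"z":0,"wx":0,"wy":0,"wz":0,"gripper":255},{"x":0,"y":-0.016,"z":0,"wx":0,"wy":0,"wz":0,"gripper":255},{"x":0.0004,"y":-0.016,"z":-0.016,"wx":0,"wy":0,"wz":0,"gripper":255},{"x":0.0004,"y":-0.016,"z":-0.036,"wx":0,"wy":0,"wz":0,"gripper":255},{"x":0.0004,"y":-0.016,"z":-0.05,"wx":0,"wy":0,"wz":0,"gripper":255},{"x":0.0004,"y":-0.012,"z":-0.05,"wx":0,"wy":0,"wz":0,"gripper":255},{"x":0.0004,"y":-0.0095,"z":-0.05,"wx":0,"wy":0,"wz":0,"gripper":255},{"x":0.0004,"y":-0.0095,"z":-0.05,"wx":0,"wy":0,"wz":0,"gripper":255}]'
python3 st.py .5063 .0995 .0683
python3 - <<'E'
from plant import bot
from h import *
f=bot.grab_frame("side");np.savez("pics/side3.npz",**f)
cv2.imwrite("pics/c4.png",crop(f,180,160,80,80,7))
E
```

```text
clock: 14.25
tool_pos: [0.5056, 0.0992, 0.0708]
tool_rot: [-0.292, -2.069, 2.071]
ft_force: [-0.2, 0.1, -0.7]
gripper_width: 0.0175
t 14.25 p [0.5056 0.0992 0.0708] F [-0.2  0.1 -0.7] w 0.0175 q6 -0.79 jaw deg 163.87 ydir [-1.4e-03 -7.0e-04 -1.0e+00]
tool shift [-0.0006  0.0025 -0.0005]
```

View pics/c4.png

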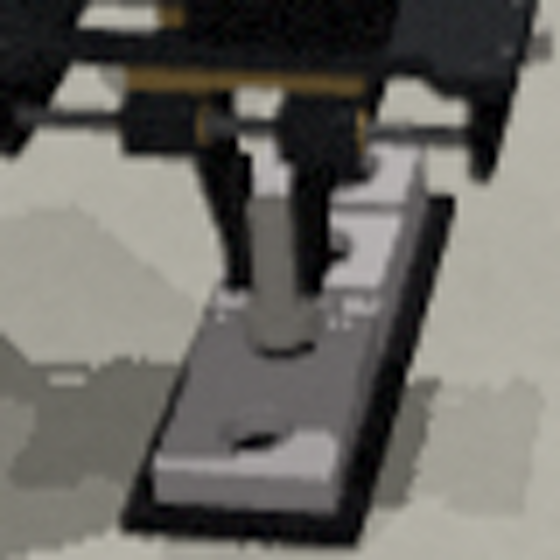

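The picture shows the plug centred over hole 1, whose dark rim is at crop (285,347). Going down in small steps.

```bash
python3 -m creep '[{"x":0,"y":0.0003,"z":0,"wx":0,"wy":0,"wz":0,"gripper":255},{"x":0,"y":0.0006,"z":0,"wx":0,"wy":0,"wz":0,"gripper":255},{"x":0,"y":0.0009,"z":0,"wx":0,"wy":0,"wz":0,"gripper":255},{"x":0,"y":0.0012,"z":0,"wx":0,"wy":0,"wz":0,"gripper":255},{"x":0,"y":0.0015,"z":0,"wx":0,"wy":0,"wz":0,"gripper":255},{"x":0,"y":0.0018,"z":0,"wx":0,"wy":0,"wz":0,"gripper":255},{"x":0,"y":0.0018,"z":0,"wx":0,"wy":0,"wz":0,"gripper":255},{"x":0,"y":0.0018,"z":0,"wx":0,"wy":0,"wz":0,"gripper":255}]'
```

```text
clock: 15.3
tool_pos: [0.5061, 0.0998, 0.0695]
tool_rot: [-0.293, -2.071, 2.071]
ft_force: [0.3, -0.3, -0.8]
gripper_width: 0.0171
```

```bash
python3 -m creep '[{"x":0,"y":0.0002,"z":0,"wx":0,"wy":0,"wz":0,"gripper":255},{"x":0,"y":0.0004,"z":0,"wx":0,"wy":0,"wz":0,"gripper":255},{"x":0,"y":0.0006,"z":0,"wx":0,"wy":0,"wz":0,"gripper":255},{"x":0,"y":0.0008,"z":0,"wx":0,"wy":0,"wz":0,"gripper":255},{"x":0,"y":0.0009,"z":0,"wx":0,"wy":0,"wz":0,"gripper":255},{"x":0,"y":0.001,"z":0,"wx":0,"wy":0,"wz":0,"gripper":255},{"x":0,"y":0.001,"z":0,"wx":0,"wy":0,"wz":0,"gripper":255},{"x":0,"y":0.001,"z":0,"wx":0,"wy":0,"wz":0,"gripper":255}]'
```

```text
clock: 16.3
tool_pos: [0.5061, 0.0998, 0.0686]
tool_rot: [-0.293, -2.071, 2.071]
ft_force: [-0.2, 0.6, -1.3]
gripper_width: 0.0168
```

```bash
python3 -m creep '[{"x":0,"y":0.0002,"z":0,"wx":0,"wy":0,"wz":0,"gripper":255},{"x":0,"y":0.0004,"z":0,"wx":0,"wy":0,"wz":0,"gripper":255},{"x":0,"y":0.0006,"z":0,"wx":0,"wy":0,"wz":0,"gripper":255},{"x":0,"y":0.0007,"z":0,"wx":0,"wy":0,"wz":0,"gripper":255},{"x":0,"y":0.0008,"z":0,"wx":0,"wy":0,"wz":0,"gripper":255},{"x":0,"y":0.0008,"z":0,"wx":0,"wy":0,"wz":0,"gripper":255},{"x":0,"y":0.0008,"z":0,"wx":0,"wy":0,"wz":0,"gripper":255},{"x":0,"y":0.0008,"z":0,"wx":0,"wy":0,"wz":0,"gripper":255}]'
```

```text
clock: 17.3
tool_pos: [0.5061, 0.0998, 0.0678]
tool_rot: [-0.293, -2.071, 2.071]
ft_force: [0.1, -0.5, -1.5]
gripper_width: 0.0174
```

```bash
python3 -m creep '[{"x":0,"y":0.0002,"z":0,"wx":0,"wy":0,"wz":0,"gripper":255},{"x":0,"y":0.0004,"z":0,"wx":0,"wy":0,"wz":0,"gripper":255},{"x":0,"y":0.0006,"z":0,"wx":0,"wy":0,"wz":0,"gripper":255},{"x":0,"y":0.0007,"z":0,"wx":0,"wy":0,"wz":0,"gripper":255},{"x":0,"y":0.0008,"z":0,"wx":0,"wy":0,"wz":0,"gripper":255},{"x":0,"y":0.0008,"z":0,"wx":0,"wy":0,"wz":0,"gripper":255},{"x":0,"y":0.0008,"z":0,"wx":0,"wy":0,"wz":0,"gripper":255},{"x":0,"y":0.0008,"z":0,"wx":0,"wy":0,"wz":0,"gripper":255}]'
```

```text
clock: 18.3
tool_pos: [0.5061, 0.0998, 0.067]
tool_rot: [-0.293, -2.071, 2.071]
ft_force: [-0.7, 0.3, -0.6]
gripper_width: 0.017
```

```bash
python3 -m creep '[{"x":0,"y":0.0002,"z":0,"wx":0,"wy":0,"wz":0,"gripper":255},{"x":0,"y":0.0004,"z":0,"wx":0,"wy":0,"wz":0,"gripper":255},{"x":0,"y":0.0006,"z":0,"wx":0,"wy":0,"wz":0,"gripper":255},{"x":0,"y":0.0007,"z":0,"wx":0,"wy":0,"wz":0,"gripper":255},{"x":0,"y":0.0008,"z":0,"wx":0,"wy":0,"wz":0,"gripper":255},{"x":0,"y":0.0008,"z":0,"wx":0,"wy":0,"wz":0,"gripper":255},{"x":0,"y":0.0008,"z":0,"wx":0,"wy":0,"wz":0,"gripper":255},{"x":0,"y":0.0008,"z":0,"wx":0,"wy":0,"wz":0,"gripper":255}]'
```

```text
clock: 19.3
tool_pos: [0.5061, 0.0998, 0.0662]
tool_rot: [-0.293, -2.071, 2.071]
ft_force: [0.3, 0.4, -0.3]
gripper_width: 0.0173
```

```bash
python3 -m creep '[{"x":0,"y":0.0002,"z":0,"wx":0,"wy":0,"wz":0,"gripper":255},{"x":0,"y":0.0004,"z":0,"wx":0,"wy":0,"wz":0,"gripper":255},{"x":0,"y":0.0006,"z":0,"wx":0,"wy":0,"wz":0,"gripper":255},{"x":0,"y":0.0008,"z":0,"wx":0,"wy":0,"wz":0,"gripper":255},{"x":0,"y":0.001,"z":0,"wx":0,"wy":0,"wz":0,"gripper":255},{"x":0,"y":0.001,"z":0,"wx":0,"wy":0,"wz":0,"gripper":255},{"x":0,"y":0.001,"z":0,"wx":0,"wy":0,"wz":0,"gripper":255},{"x":0,"y":0.001,"z":0,"wx":0,"wy":0,"wz":0,"gripper":255}]'
```

```text
clock: 20.3
tool_pos: [0.5061, 0.0998, 0.0651]
tool_rot: [-0.293, -2.071, 2.071]
ft_force: [-0.5, 0.6, -1.1]
gripper_width: 0.0173
```

```bash
python3 -m creep '[{"x":0,"y":0.0004,"z":0,"wx":0,"wy":0,"wz":0,"gripper":255},{"x":0,"y":0.0008,"z":0,"wx":0,"wy":0,"wz":0,"gripper":255},{"x":0,"y":0.0012,"z":0,"wx":0,"wy":0,"wz":0,"gripper":255},{"x":0,"y":0.0016,"z":0,"wx":0,"wy":0,"wz":0,"gripper":255},{"x":0,"y":0.002,"z":0,"wx":0,"wy":0,"wz":0,"gripper":255},{"x":0,"y":0.0024,"z":0,"wx":0,"wy":0,"wz":0,"gripper":255},{"x":0,"y":0.0028,"z":0,"wx":0,"wy":0,"wz":0,"gripper":255},{"x":0,"y":0.003,"z":0,"wx":0,"wy":0,"wz":0,"gripper":255}]'
```

```text
clock: 21.3
tool_pos: [0.5061, 0.0998, 0.0621]
tool_rot: [-0.293, -2.071, 2.071]
ft_force: [0.5, 0.0, -0.5]
gripper_width: 0.0168
```

```bash
python3 -m creep '[{"x":0,"y":0.0004,"z":0,"wx":0,"wy":0,"wz":0,"gripper":255},{"x":0,"y":0.0008,"z":0,"wx":0,"wy":0,"wz":0,"gripper":255},{"x":0,"y":0.0012,"z":0,"wx":0,"wy":0,"wz":0,"gripper":255},{"x":0,"y":0.0016,"z":0,"wx":0,"wy":0,"wz":0,"gripper":255},{"x":0,"y":0.002,"z":0,"wx":0,"wy":0,"wz":0,"gripper":255},{"x":0,"y":0.0024,"z":0,"wx":0,"wy":0,"wz":0,"gripper":255},{"x":0,"y":0.0028,"z":0,"wx":0,"wy":0,"wz":0,"gripper":255},{"x":0,"y":0.003,"z":0,"wx":0,"wy":0,"wz":0,"gripper":255}]'
```

```text
clock: 22.3
tool_pos: [0.5061, 0.0998, 0.0591]
tool_rot: [-0.293, -2.071, 2.071]
ft_force: [-0.8, 0.3, -1.7]
gripper_width: 0.0173
```

```bash
python3 -m creep '[{"x":0,"y":0.0002,"z":0,"wx":0,"wy":0,"wz":0,"gripper":255},{"x":0,"y":0.0004,"z":0,"wx":0,"wy":0,"wz":0,"gripper":255},{"x":0,"y":0.0006,"z":0,"wx":0,"wy":0,"wz":0,"gripper":255},{"x":0,"y":0.0008,"z":0,"wx":0,"wy":0,"wz":0,"gripper":255},{"x":0,"y":0.001,"z":0,"wx":0,"wy":0,"wz":0,"gripper":255},{"x":0,"y":0.001,"z":0,"wx":0,"wy":0,"wz":0,"gripper":255},{"x":0,"y":0.001,"z":0,"wx":0,"wy":0,"wz":0,"gripper":255},{"x":0,"y":0.001,"z":0,"wx":0,"wy":0,"wz":0,"gripper":255}]'
```

```text
clock: 23.3
tool_pos: [0.5061, 0.0998, 0.0581]
tool_rot: [-0.293, -2.071, 2.071]
ft_force: [0.3, 0.3, -1.1]
gripper_width: 0.0174
```

```bash
python3 -m creep '[{"x":0,"y":0.0002,"z":0,"wx":0,"wy":0,"wz":0,"gripper":255},{"x":0,"y":0.0004,"z":0,"wx":0,"wy":0,"wz":0,"gripper":255},{"x":0,"y":0.0006,"z":0,"wx":0,"wy":0,"wz":0,"gripper":255},{"x":0,"y":0.0007,"z":0,"wx":0,"wy":0,"wz":0,"gripper":255},{"x":0,"y":0.0007,"z":0,"wx":0,"wy":0,"wz":0,"gripper":255},{"x":0,"y":0.0007,"z":0,"wx":0,"wy":0,"wz":0,"gripper":255},{"x":0,"y":0.0007,"z":0,"wx":0,"wy":0,"wz":0,"gripper":255},{"x":0,"y":0.0007,"z":0,"wx":0,"wy":0,"wz":0,"gripper":255}]'
```

```text
clock: 24.3
tool_pos: [0.5061, 0.0998, 0.0574]
tool_rot: [-0.293, -2.071, 2.071]
ft_force: [-0.6, -0.9, -0.9]
gripper_width: 0.0174
```

```bash
python3 -m creep '[{"x":0,"y":0.0002,"z":0,"wx":0,"wy":0,"wz":0,"gripper":255},{"x":0,"y":0.0004,"z":0,"wx":0,"wy":0,"wz":0,"gripper":255},{"x":0,"y":0.0006,"z":0,"wx":0,"wy":0,"wz":0,"gripper":255},{"x":0,"y":0.0006,"z":0,"wx":0,"wy":0,"wz":0,"gripper":255},{"x":0,"y":0.0006,"z":0,"wx":0,"wy":0,"wz":0,"gripper":255},{"x":0,"y":0.0006,"z":0,"wx":0,"wy":0,"wz":0,"gripper":255},{"x":0,"y":0.0006,"z":0,"wx":0,"wy":0,"wz":0,"gripper":255},{"x":0,"y":0.0006,"z":0,"wx":0,"wy":0,"wz":0,"gripper":255}]'
```

```text
clock: 25.3
tool_pos: [0.5061, 0.0998, 0.0568]
tool_rot: [-0.293, -2.071, 2.071]
ft_force: [0.1, -0.8, 0.1]
gripper_width: 0.017
```

```bash
python3 -m creep '[{"x":0,"y":0.0001,"z":0,"wx":0,"wy":0,"wz":0,"gripper":255},{"x":0,"y":0.0002,"z":0,"wx":0,"wy":0,"wz":0,"gripper":255},{"x":0,"y":0.0003,"z":0,"wx":0,"wy":0,"wz":0,"gripper":255},{"x":0,"y":0.0004,"z":0,"wx":0,"wy":0,"wz":0,"gripper":255},{"x":0,"y":0.0004,"z":0,"wx":0,"wy":0,"wz":0,"gripper":255},{"x":0,"y":0.0004,"z":0,"wx":0,"wy":0,"wz":0,"gripper":255},{"x":0,"y":0.0004,"z":0,"wx":0,"wy":0,"wz":0,"gripper":255},{"x":0,"y":0.0004,"z":0,"wx":0,"wy":0,"wz":0,"gripper":255}]'
```

```text
clock: 26.3
tool_pos: [0.5061, 0.0998, 0.0567]
tool_rot: [-0.293, -2.071, 2.071]
ft_force: [-1.9, -1.3, 4.4]
gripper_width: 0.0172
```

Bottom contact at TCP z 0.0568, about 12 mm below the mouth level inferred from hole 0, so it is home. Releasing and retreating upward.

```bash
python3 -m creep '[{"x":0,"y":-0.0003,"z":0,"wx":0,"wy":0,"wz":0,"gripper":190},{"x":0,"y":-0.0003,"z":0,"wx":0,"wy":0,"wz":0,"gripper":150},{"x":0,"y":-0.0003,"z":0,"wx":0,"wy":0,"wz":0,"gripper":120},{"x":0,"y":-0.0003,"z":0,"wx":0,"wy":0,"wz":0,"gripper":100},{"x":0,"y":-0.0003,"z":0,"wx":0,"wy":0,"wz":0,"gripper":100},{"x":0,"y":-0.0003,"z":0,"wx":0,"wy":0,"wz":0,"gripper":100},{"x":0,"y":-0.0003,"z":0,"wx":0,"wy":0,"wz":0,"gripper":100},{"x":0,"y":-0.0003,"z":0,"wx":0,"wy":0,"wz":0,"gripper":100}]'
python3 st.py
```

```text
clock: 27.3
tool_pos: [0.5061, 0.0998, 0.0568]
tool_rot: [-0.293, -2.071, 2.071]
ft_force: [0.3, -0.1, 0.3]
gripper_width: 0.053
t 27.3 p [0.5061 0.0998 0.0568] F [ 0.3 -0.1  0.3] w 0.053 q6 -0.79 jaw deg 163.9 ydir [ 1.e-04  0.e+00 -1.e+00]
```

```bash
python3 -m creep '[{"x":0,"y":-0.01,"z":0,"wx":0,"wy":0,"wz":0,"gripper":100},{"x":0,"y":-0.04,"z":0,"wx":0,"wy":0,"wz":0,"gripper":100},{"x":0,"y":-0.08,"z":0,"wx":0,"wy":0,"wz":0,"gripper":100},{"x":0,"y":-0.12,"z":0,"wx":0,"wy":0,"wz":0,"gripper":100},{"x":0,"y":-0.16,"z":0,"wx":0,"wy":0,"wz":0,"gripper":100},{"x":0.05,"y":-0.18,"z":-0.03,"wx":0,"wy":0,"wz":0,"gripper":100},{"x":0.1,"y":-0.18,"z":-0.06,"wx":0,"wy":0,"wz":0,"gripper":100},{"x":0.12,"y":-0.18,"z":-0.09,"wx":0,"wy":0,"wz":0,"gripper":100}]'
python3 -m creep '[{"x":0,"y":0,"z":-0.05,"wx":0,"wy":0,"wz":0,"gripper":100},{"x":0,"y":0,"z":-0.1,"wx":0,"wy":0,"wz":0,"gripper":100},{"x":0,"y":0,"z":-0.14,"wx":0,"wy":0,"wz":0,"gripper":100},{"x":0,"y":0,"z":-0.18,"wx":0,"wy":0,"wz":0,"gripper":100},{"x":0,"y":0,"z":-0.2,"wx":0,"wy":0,"wz":0,"gripper":100},{"x":0,"y":0,"z":-0.2,"wx":0,"wy":0,"wz":0,"gripper":100},{"x":0,"y":0,"z":-0.2,"wx":0,"wy":0,"wz":0,"gripper":100},{"x":0,"y":0,"z":-0.2,"wx":0,"wy":0,"wz":0,"gripper":100}]'
python3 - <<'E'
from plant import bot
from h import *
s=bot.grab_frame("side");t=bot.grab_frame("top");np.savez("pics/side5.npz",**s);np.savez("pics/top5.npz",**t)
out=np.zeros((590,790,3),np.uint8)
a=crop(s,190,160,70,80,6);out[:480,:420]=a[:480]
b=crop(t,182,190,90,60,4);out[:240,425:785]=b
c=cv2.resize(t["img"][90:260,130:390,::-1],None,fx=1.38,fy=1.38);out[245:245+c.shape[0],425:425+c.shape[1]]=c[:345,:365]
cv2.imwrite("pics/c5.png",out)
E
```

```text
clock: 28.3
tool_pos: [0.4139, 0.2203, 0.2383]
tool_rot: [-0.293, -2.074, 2.07]
ft_force: [0.5, 0.0, 0.6]
gripper_width: 0.0526
clock: 29.3
tool_pos: [0.4711, 0.4108, 0.2374]
tool_rot: [-0.294, -2.071, 2.07]
ft_force: [-0.1, -0.6, 0.2]
gripper_width: 0.053
```

View pics/c5.png

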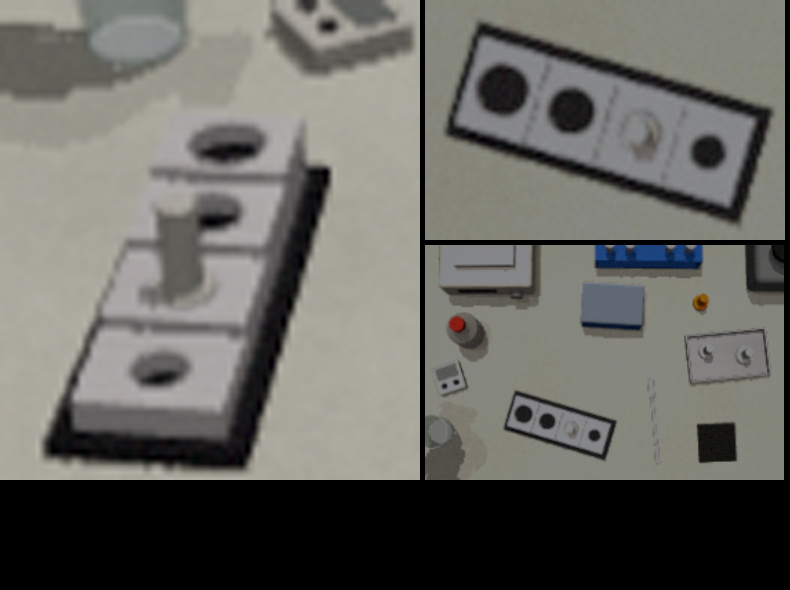

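The picture shows the plug level with step 1 in hole 1 at side crop (180,288), with the handle top at (175,203). The tray stoppers, orange piece, spatula and the rest look unmoved. Before handing in I'll compare the handle top with its expected pixel to check it's upright.

```bash
python3 - <<'E'
from h import *
s=dict(np.load("pics/side5.npz"));t=dict(np.load("pics/top5.npz"))
x=[.5061,.097,.0]
q=proj(s,[[.5061,.097,.073],[.5061,.097,.029]]);print("side exp crop",((q-[190,160]+.5)*6).round(1))
q=proj(t,[[.5061,.097,.073],[.5061,.097,.029]]);print("top exp crop",((q-[182,190]+.5)*4+[425,0]).round(1))
u=np.array([[190+175/6-.5,160+203/6-.5]])
print("handle top z from side, at exp xy: ",onz(s,u,.073).round(4))
from plant import bot
print(bot.read_state()["dq"]); print(bot.hand_in())
E
```

```text
side exp crop [[179.2 203.7]
 [187.4 287.3]]
top exp crop [[637.4 131.5]
 [640.1 131.8]]
handle top z from side, at exp xy:  [[0.5044 0.0979 0.073 ]]
[ 0.00049411  0.00309193  0.00285393  0.00022718 -0.00039538  0.00025417]
the job is handed in; nothing more can be done
None
```

The white stopper from the mat is the 28 mm one. It now stands released and upright in the second hole (hole 1), and I have handed the job in.

- **Smallest hole (hole 0):** the stopper bore on it at about 6 N and did not enter, so I lifted it out.
- **Second hole (hole 1):** it went in with no force above the reading noise. It touched bottom at about 5 N, about 12 mm below the mouth level judged from the first contact. I released it and lifted straight up. I never put it over the two larger holes.
- **Force and time:** the highest force I read was about 6 N, but readings came only at the end of each one-second move. The arm finished at about 29 s of the 67 s allowed.

**Last checks:**
- The final pictures show the plug level with its step.
- The handle top was within about 2 mm of where an upright, fully seated stopper should show it. That is about what the camera calibration allows, and the plug shows a similar sideways offset.
- The two tray stoppers, the orange look-alike and the other things nearby looked unmoved by eye. I did not measure them.

**Disagreements:** two estimates of how far off-centre the stopper sat in the grip differed by about 0.6 mm after I re-read one of them. On hole 0 there was a side force of about 2 N, so I shifted 0.4 mm before trying hole 1.

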